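# Set the margin lever of the binding punch and lock it

## Task

Set the binding punch up for the thick notebooks: pull its lock knob up until it clicks and stays out, then click the margin lever along to the sixth of its seven notches, counted from the notch at the thinnest mark. Push the lock knob fully home again so that the setting is locked, and leave everything else on the table where it lies.

Things in the scene. Friction and masses are not known exactly. Their poses are not given: they have to be found in the camera images.
- binding_punch: Binding punch, fixed: white head with a flat deck 110 mm up, grey cheeks and base, low feed table towards the robot, handle parked back at its +y end (grip to 278 mm up, 205 mm behind the origin). 285 x 325 mm. Origin: under its middle, on the table. Axes at yaw 0: x away from the robot, y to its left. Lever and lock knob stand on the deck's -y half.
- lever_pivot (a point): Point on the deck, on the upright axis of the margin lever: (55, -50, 110) mm in the punch's axes; fixed. Seven black radial marks on the deck in front of it, 1 to 5.8 mm thick, stand at the seven notches: the thinnest, at the punch's +y side (robot's left), is notch 1, the thickest, at its -y side, notch 7.
- lever_tab (a point): Centre of the black upright thumb tab on the end of the margin lever, 82 mm from the pivot axis, 26.5 mm above the deck. The tab is 9 mm thick along its path, 16 mm wide radially, 30 mm high (11.5 to 41.5 mm above the deck); the lever's flat steel bar and hub are lower than 20 mm, within 20 mm of the tab lower than 14 mm. Site x axis: from tab to pivot.
- margin_lever (a joint): Lever angle: 0 in notch 1, +0.2094 rad (12 degrees, 17 mm of tab path) a notch as the tab goes to the robot's right (counterclockwise from above). Notch 4 (0.628): it points along the punch's -x; notch 6: 1.047. Starts in notch 1 to 4. Sprung: about 5 N at the tab starts it, past half-way it snaps into the next notch. Locked while the lock knob is home.
- lock_grip (a point): Centre of the lock knob's head: black, upright, knurled, 22 mm in diameter, 16.5 mm high, 45 mm behind the lever's pivot (punch's +x). Home, this point is 39 mm above the deck, the head's top 47.5, its underside 31. The steel bracket below it, 22 mm wide along the punch's y (28 mm at its rear), reaches 25 mm above the deck.
- lock_knob (a joint): Lift of the lock knob: 0 home (locked), 0.012 m fully out. About 6 N takes it over a click at its middle, up or down; it stays out by itself. Its sprung pin drops into a slot of the lever's steel sector when the lever is seated in a notch.
- page_block: Loose block of notebook pages between two boards, 74 x 142 x 12.5 mm, on the punch's feed table; a bystander.
- bulldog_clip: Loose black binder clip, 32 x 20 x 37 mm, on the cover at the +y half of the punch's deck, 12 cm or more from the lever's pivot; a bystander.
- scissors: Loose scissors, 87 x 199 x 9 mm, on the table to the right; a bystander.
- bone_folder: Loose bone folder, 21 x 144 x 8 mm, on the table; a bystander.
- marker: Loose marker pen, 17 x 135 x 16 mm, on the table; a bystander.
- ribbon_spool: Loose ribbon spool, 53 mm across, 22 mm high, on the table; a bystander.
- glue_bottle: Loose glue bottle, 39 mm across, 134 mm high, at the left; a bystander.

How it is judged:
By the outcome, as a careful person would: the job done as asked, in the order asked, and still so for the second after the job is handed in, with the robot touching nothing.
It also fails if it takes over 58 s, if anything falls off the work surface, if the arm or the gripper's body presses on something with over 40 N, if the wrist force passes 120 N, or if a joint passes its speed limit or range.

## Robot

A 6-joint arm with a two-finger parallel gripper is mounted at the origin on a cart in front of the work surface, level with it; the furniture and walls round the work are solid. World frame = base frame: x ahead of the robot, y to its left, z up, the work surface at z = 0. Lengths are in mm, angles in rad, forces in N, time in s.
With the tool pointing down it reaches from about 400 to 825 mm from the base axis. Payload 7 kg.
Tool frame: the origin (TCP) lies at the very end of the fingers, on their centre line; the grasp point (between the pads) lies 19 mm behind it (grip_depth is the distance from the TCP to the grasp point, in mm); z points along the fingers, y is the direction in which the jaws open and shut (so a half turn about z gives the same grasp; the last joint's range is limited). The gripper opens to 88 mm and grips with 3 to 60 N. Pads are 19 mm wide; open, the fingers measure 130 mm over their backs; the gripper's body (78 mm by 193 mm) begins 47 mm behind the grasp point.
Start: joints at [1.585, 0.359, 0.012, 0, -1.224, -0.288], TCP at [182.524, 649.831, 226.561] pointing down, gripper open.
Joint ranges: [-3.07, 3.07], [-1.43, 2.12], [-1.02, 1.25], [-3.03, 1.67], [-3.05, -0], [-3.03, 3.03]. Speed limits (rad/s): [2.39, 2.39, 3.01, 3.14, 3.14, 3.14].

## Interface

Orientations are given as a unit quaternion [w, x, y, z].
In Python, from rig import get_obs, read_camera, get_calibration, hand_in, grip_depth gives the robot as it stands.
- The arm moves only by the tool servo_tool, never from a script. Its argument "rows" is a list that holds one entry, the list of rows, each a list of 6 numbers: the shift along the world's x, y, z in units of 0.025 m (1.0 is 0.025 m), then the turn, a rotation vector about the world's x, y, z in units of 4 degrees (1.0 is 4 degrees). A call has 1 to 20 rows; each row shifts and turns the commanded pose from where the row before left it; what a row does not reach is not made up. A row lasts 1/12 s, in which the tool goes at most 41.7 mm and 7.16 degrees, less where a joint would pass 70% of its speed; a pose out of reach is approached as far as the arm can. A call with a number of a shift or a turn outside -1 to 1 is refused whole. A call with a gripper value outside its range is refused whole. "jaw" is the closure, from 0 (fully open) to 1 (shut), set as the call begins (left out, the last holds). The fingers move at their own pace and stop on an object; "force" is the grip in N (left out, the last holds). Time passes only in rows, so rows that do not move let the fingers close. It gives the time, the measured TCP pose, the force and the opening at its end, in the units of the state.
- get_obs(): the state, without advancing time (a new reading comes with each control period).
- read_camera(name): name is "side" or "top" or "wrist"; returns the picture (400x640x3 uint8, red, green, blue); there is no depth.
- get_calibration(name): a dict with "camera_matrix" (3x3 intrinsics, pixels), "R" (3x3) and "t" (3): a world point X has camera coordinates R X + t; the wrist camera has in their place "T_tool_cam" (4x4, takes a point from camera to tool coordinates, whose origin is the TCP and whose axes are the flange's). Camera axes: x right, y down, z forward; pixel columns grow to the right and rows downward; lengths in mm; the calibration is good to about 2 mm. A picture is of the moment at which its call begins: read the wrist's pose just before it. get_calibration takes no time and is no camera call.
- hand_in(): hands the job in, once; it reports no verdict.
The state is a dict: "t": time; "q": joint angles; "qvel": joint speeds; "joint_torque": joint torques, N m; "tool_pos": TCP position; "tool_rot": TCP orientation; "ft_force": force on the tool from outside, world axes, zero at the start; "moment": the same for the moment, N m; "gripper_width": finger opening in mm.
Only numpy, scipy, OpenCV 4.12 (cv2) and the standard library are available. Lean on these libraries where they do the work, as an engineer would, in place of code of your own. Each camera call takes 0.05 s, during which the arm holds its last target.

## Working session

There is one attempt and no reset: what is moved stays moved. The work goes in short steps, Python scripts to look and compute and a tool call to move; the robot and the scene stay as the last step left them, time stands still between calls to the robot, and variables do not carry over. Pictures are saved under pics/ and viewed, and the job is handed in when it is done.

Besides the shell and the picture viewer there is one more tool, called after ">>>" as a command line: name --argument value ..., lists and objects as JSON in quotes. servo_tool: Moves the arm, as the interface text tells. Shifts and turns lie within -1 to 1; 1 stands for 0.025 m of shift or 4 degrees of turn. Its arguments: {"type":"object","properties":{"rows":{"type":"array","items":{"type":"array","items":{"type":"array","items":{"type":"number"}}}},"jaw":{"type":"number"},"force":{"type":"number"}},"required":["rows"]}

```bash
ls; mkdir -p pics
python3 - <<'E'
from rig import *
import cv2
o=get_obs();print(o['t'],o['tool_pos'],o['tool_rot'],o['gripper_width'],grip_depth)
for n in("top","side"):
    cv2.imwrite(f"pics/{n}0.png",read_camera(n)[:,:,::-1]);c=get_calibration(n);print(n,c)
print(get_calibration("wrist"))
E
```

```text
pics
0.0 [182.40507597 649.38922017 225.65064648] [ 7.95852527e-04  9.90634814e-01 -1.36535822e-01 -4.48845782e-05] 87.4434174645624 18.8
top {'camera_matrix': array([[365.19425862,   0.        , 320.2788831 ],
       [  0.        , 365.19425862, 200.52424286],
       [  0.        ,   0.        ,   1.        ]]), 'R': array([[ 2.89612836e-02, -9.99573579e-01,  3.72882116e-03],
       [-9.94676226e-01, -2.91880640e-02, -9.88294606e-02],
       [ 9.88961547e-02, -8.46741725e-04, -9.95097399e-01]]), 't': array([ -11.78943703,  538.65252701, 1246.3608903 ])}
side {'camera_matrix': array([[481.77687877,   0.        , 320.89032104],
       [  0.        , 481.77687877, 204.34986604],
       [  0.        ,   0.        ,   1.        ]]), 'R': array([[ 0.94855599, -0.31564156,  0.02473734],
       [-0.15195367, -0.52240402, -0.83904954],
       [ 0.27776179,  0.79212654, -0.54349235]]), 't': array([-470.0692565 ,  185.72050662, 1624.26879074])}
{'camera_matrix': array([[319.64210129,   0.        , 323.96815871],
       [  0.        , 319.64210129, 198.83944651],
       [  0.        ,   0.        ,   1.        ]]), 'T_tool_cam': array([[ 1.83902048e-04, -9.51096007e-01, -3.08895372e-01,
         8.52503512e+01],
       [ 9.99999969e-01,  1.22662780e-04,  2.17672285e-04,
        -5.54210476e-01],
       [-1.69137276e-04, -3.08895402e-01,  9.51096000e-01,
        -1.57511617e+02],
       [ 0.00000000e+00,  0.00000000e+00,  0.00000000e+00,
         1.00000000e+00]])}
```

View pics/top0.png

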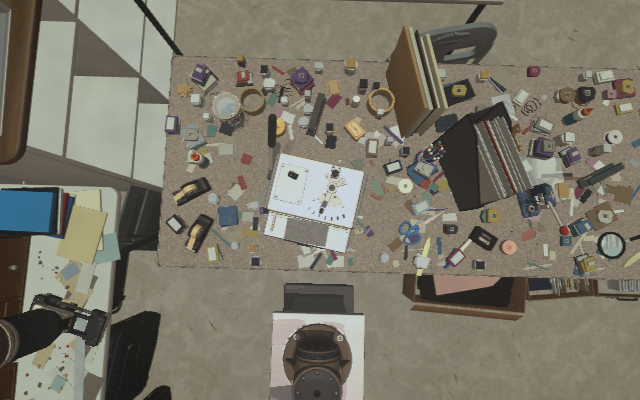

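View pics/side0.png

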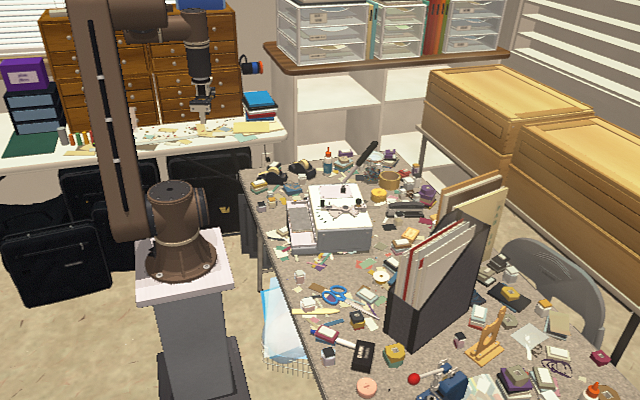

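The punch shows at about (315,195) in the top view and (340,215) in the side view. I'll zoom in on both.

Run:
```python
import cv2
a=cv2.imread("pics/top0.png")[140:260,250:380];cv2.imwrite("pics/top0z.png",cv2.resize(a,None,fx=6,fy=5*1.0,interpolation=cv2.INTER_CUBIC)[:600])
a=cv2.imread("pics/side0.png")[170:260,280:380];cv2.imwrite("pics/side0z.png",cv2.resize(a,None,fx=6,fy=6,interpolation=cv2.INTER_CUBIC))
```

```text
(no output)
```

View pics/top0z.png

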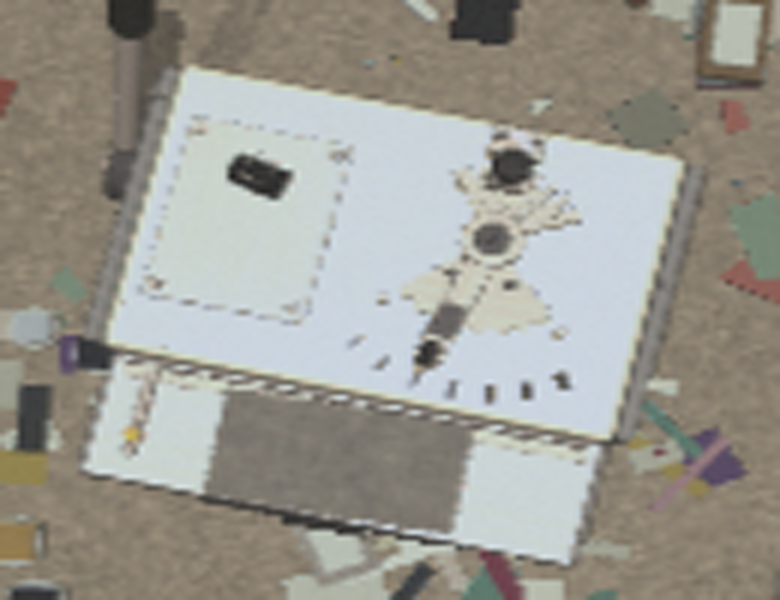

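View pics/side0z.png

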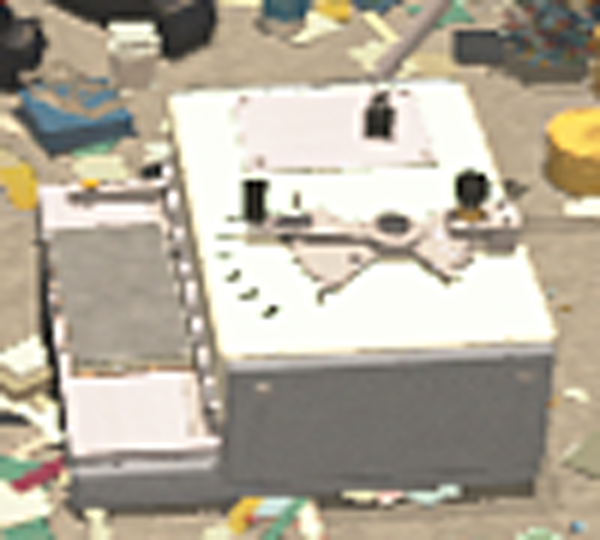

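```bash
cat > h.py <<'E'
import numpy as np,cv2
from rig import *
from scipy.spatial.transform import Rotation as Ro
def cam(n,obs=None):
    c=get_calibration(n);K=c['camera_matrix']
    if n!='wrist': R=c['R'];t=c['t'];return K,R,t
    T=np.eye(4);w,x,y,z=obs['tool_rot'];T[:3,:3]=Ro.from_quat([x,y,z,w]).as_matrix();T[:3,3]=obs['tool_pos']
    M=np.linalg.inv(T@c['T_tool_cam']);return K,M[:3,:3],M[:3,3]
def ray(C,uv,z):
    K,R,t=C;d=R.T@np.linalg.inv(K)@np.array([uv[0],uv[1],1.]);o=-R.T@t
    return o+d*(z-o[2])/d[2]
def proj(C,X):
    K,R,t=C;p=K@(R@np.asarray(X,float)+t);return p[:2]/p[2]
E
python3 - <<'E'
from h import *
C=cam('top');f=lambda u,v:(u/6+250-.4,v/5+140-.4)
P={}
for n,u,v,z in[('fl',108,345,110),('fr',613,440,110),('rr',683,160,110),('rl',187,68,110),('piv',492,238,130),('knob',512,165,157.5),('tab',430,350,151.5),('m7',562,381,110),('m1',355,340,110),('handle',130,15,270),('clip',260,175,140)]:
    P[n]=ray(C,f(u,v),z);print(n,P[n].round(1))
for a,b in[('fr','fl'),('rr','rl'),('fr','rr'),('fl','rl'),('piv','knob'),('piv','tab')]:
    d=P[b]-P[a];print(a,b,np.hypot(*d[:2]),np.degrees(np.arctan2(d[1],d[0])))
S=cam('side');g=lambda u,v:(u/6+280-.4,v/6+170-.4)
for n,u,v,z in[('knob',471,177,157.5),('tab',256,182,151.5),('piv',392,222,130),('fr',222,360,110)]:print(n,ray(S,g(u,v),z).round(1))
E
```

```text
fl [499.1 174.2 110. ]
fr [ 445.5 -100.4  110. ]
rr [ 630.1 -134.9  110. ]
rl [683.4 138.8 110. ]
piv [572.6 -31.1 130. ]
knob [615.5 -39.6 157.5]
tab [4.979e+02 1.000e-01 1.515e+02]
m7 [482.9 -72.  110. ]
m1 [506.3  40.7 110. ]
handle [676.9 149.1 270. ]
clip [608.2  93.8 140. ]
fr fl 279.78055494116086 78.95409074327152
rr rl 278.8484230759939 78.96444930030881
fr rr 187.75237380995796 -10.607184130127992
fl rl 187.69713707738217 -10.891599864678799
piv knob 43.73351707790321 -11.131627904191292
piv tab 80.9660870388995 157.3218728388184
knob [614.3 -41.2 157.5]
tab [495.8  -2.6 151.5]
piv [569.5 -34.  130. ]
fr [ 441.1 -110.   110. ]
```

>>> servo_tool --rows '[[[0, 0, 1, 0, 0, 0], [0, 0, 1, 0, 0, 0], [0, 0, 1, 0, 0, 0], [0, 0, 1, 0, 0, 0], [0.5, -0.5, 0.5, 0, 0, 0], [0.8, -1, 0, 0, 0, 0], [0.8, -1, 0, 0, 0, 0], [0.8, -1, 0, 0, 0, 0], [0.8, -1, 0, 0, 0, 0], [0.8, -1, 0, 0, 0, 0], [0.8, -1, 0, 0, 0, 0]]]'

```text
t: 1.02
tool_pos: [315.8, 485.3, 338.6]
tool_rot: [0.0, 0.991, -0.136, -0.0]
ft_force: [0.3, 1.1, 0.4]
gripper_width: 87.7
```

>>> servo_tool --rows '[[[0.45, -1, 0, 0, 0, 0], [0.45, -1, 0, 0, 0, 0], [0.45, -1, 0, 0, 0, 0], [0.45, -1, 0, 0, 0, 0], [0.45, -1, 0, 0, 0, 0.3], [0.45, -1, 0, 0, 0, 0.3], [0.45, -1, 0, 0, 0, 0.3], [0.45, -1, 0, 0, 0, 0.3], [0.45, -1, 0, 0, 0, 0], [0.45, -1, 0, 0, 0, 0], [0.45, -1, 0, 0, 0, 0], [0.45, -1, 0, 0, 0, 0], [0.45, -1, 0, 0, 0, 0], [0.45, -1, 0, 0, 0, 0], [0.45, -1, 0, 0, 0, 0], [0.45, -1, 0, 0, 0, 0], [0.5, -1, -0.3, 0, 0, 0], [0.5, -1, -0.3, 0, 0, 0], [0.5, -1, -0.3, 0, 0, 0], [0.5, -1, -0.3, 0, 0, 0]]]'

```text
t: 2.68
tool_pos: [544.9, -14.5, 308.3]
tool_rot: [-0.0, 0.995, -0.095, -0.0]
ft_force: [0.1, 0.2, 0.1]
gripper_width: 87.6
```

>>> servo_tool --rows '[[[0, 0, 0, 0, 0, 0], [0, 0, 0, 0, 0, 0], [0, 0, 0, 0, 0, 0]]]'

```text
t: 2.93
tool_pos: [544.6, -13.1, 308.7]
tool_rot: [0.0, 0.995, -0.095, -0.0]
ft_force: [0.4, -0.5, -0.3]
gripper_width: 87.5
```

Run:
```python
from h import *
o=get_obs();print(o['t'],o['tool_pos'],o['tool_rot'],o['q'].round(2) if hasattr(o['q'],'round') else o['q'])
im=read_camera('wrist')[:,:,::-1];cv2.imwrite('pics/w1.png',im)
C=cam('wrist',o)
for n,X in[('knob',(614.5,-40.5,157.5)),('piv',(571,-32.5,130)),('tab',(497,-1,151.5))]:print(n,proj(C,X))
```

```text
2.9333 [544.61598137 -13.08664205 308.69955305] [ 9.36556289e-05  9.95441940e-01 -9.53685890e-02 -4.10396852e-04] [ 0.34  0.1  -0.14 -0.   -1.33  1.04]
knob [339.05131313 107.87016854]
piv [337.63308445 150.44689655]
tab [321.64311447 227.36884787]
```

View pics/w1.png

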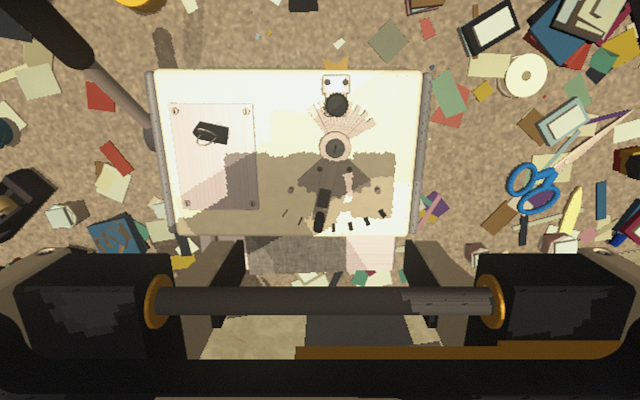

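The knob is at about (336,103), the hub at (335,148) and the tab at about (320,215). Next I'll zoom in and measure.

Run:
```python
from h import *
im=cv2.imread('pics/w1.png');cv2.imwrite('pics/w1z.png',cv2.resize(im[65:245,270:400],None,fx=3.3*1.4,fy=3.3,interpolation=cv2.INTER_CUBIC) if 0 else cv2.resize(im[65:245,260:440],None,fx=3.3,fy=3.3,interpolation=cv2.INTER_CUBIC))
g=im.max(2); m=(g<60).astype(np.uint8)
n,l,s,c=cv2.connectedComponentsWithStats(m[65:245,260:440])
for i in range(1,n):
    if s[i,4]>6:print(s[i]+np.array([260,65,0,0,0]),c[i]+[260,65])
```

```text
[379 210   7   7  22] [381.86363636 212.90909091]
[314 212  10  21 164] [318.53658537 221.77439024]
[333 224   1   8   8] [333.  227.5]
[349 223   3   7  12] [350.16666667 226.08333333]
[406 241   8   4  28] [409.03571429 242.60714286]
```

View pics/w1z.png

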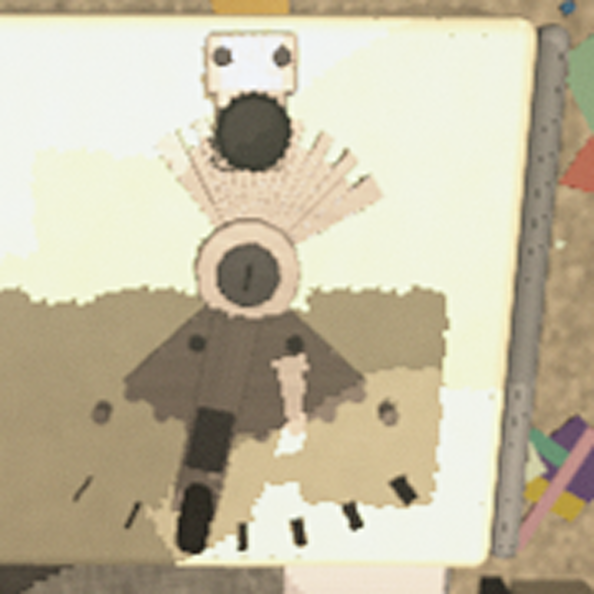

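Run:
```python
from h import *
o=dict(tool_pos=[544.616,-13.087,308.70],tool_rot=[9.4e-5,.995442,-.0953686,-4.1e-4])
C=cam('wrist',o)
f=lambda u,v:(u/3.3+260-.35,v/3.3+65-.35)
for n,u,v,z in[('knob',253,131,157.5),('piv',248,272,130),('tab',195,515,146),('m7',403,489,110),('m6',352,515,110),('m1',83,488,110)]:print(n,ray(C,f(u,v),z).round(1))
```

```text
knob [618.1 -38.6 157.5]
piv [575.1 -30.2 130. ]
tab [502.9   1.1 146. ]
m7 [484.4 -71.1 110. ]
m6 [478.  -51.6 110. ]
m1 [506.7  42.  110. ]
```

>>> servo_tool --rows '[[[0.75, -0.3, -0.5, 0, 0, 0], [0.75, -0.3, -0.8, 0, 0, 0], [0.75, -0.26, -0.8, 0, 0, 0], [0.6, -0.2, -0.8, 0, 0, 0], [0, 0, -0.8, 0, 0, 0], [0, 0, -0.6, 0, 0, 0], [0, 0, 0, 0, 0, 0], [0, 0, 0, 0, 0, 0], [0, 0, 0, 0, 0, 0]]]'

```text
t: 3.73
tool_pos: [616.9, -38.5, 203.2]
tool_rot: [-0.0, 0.996, -0.094, 0.001]
ft_force: [0.1, -0.6, 1.1]
gripper_width: 87.3
```

Run:
```python
from h import *
o=get_obs();print(o['t'],o['tool_pos'],o['tool_rot'])
im=read_camera('wrist')[:,:,::-1].copy();
C=cam('wrist',o)
for n,X in[('knob',(617,-39.5,157.5)),('tcp',o['tool_pos'])]:print(n,proj(C,X))
cv2.imwrite('pics/w2.png',im)
```

```text
3.7333 [616.87885746 -38.47988489 203.21979057] [-9.73157959e-05  9.95552294e-01 -9.42046569e-02  1.05066622e-03]
knob [326.02039067 225.24241951]
tcp [324.72888038 257.74980963]
```

View pics/w2.png

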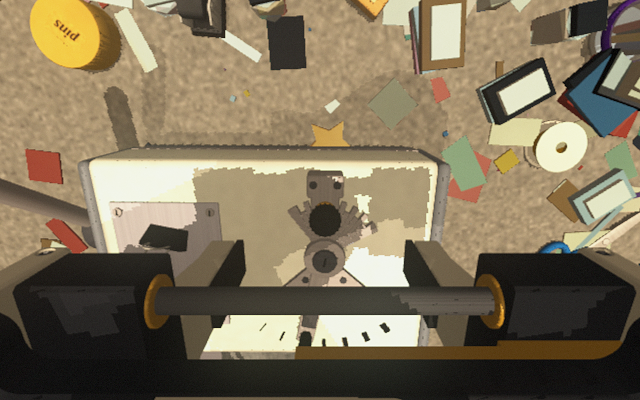

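Run:
```python
from h import *
im=cv2.imread('pics/w2.png');cv2.imwrite('pics/w2z.png',cv2.resize(im[160:280,270:400],None,fx=5,fy=5,interpolation=cv2.INTER_CUBIC))
o=get_obs();C=cam('wrist',o)
for uv in[(323,220),(324,221),(322,218)]:print(ray(C,uv,157.5))
```

```text
[621.21895489 -38.22434926 157.5       ]
[620.36871405 -38.75851555 157.5       ]
[622.78629564 -37.82995427 157.5       ]
```

View pics/w2z.png

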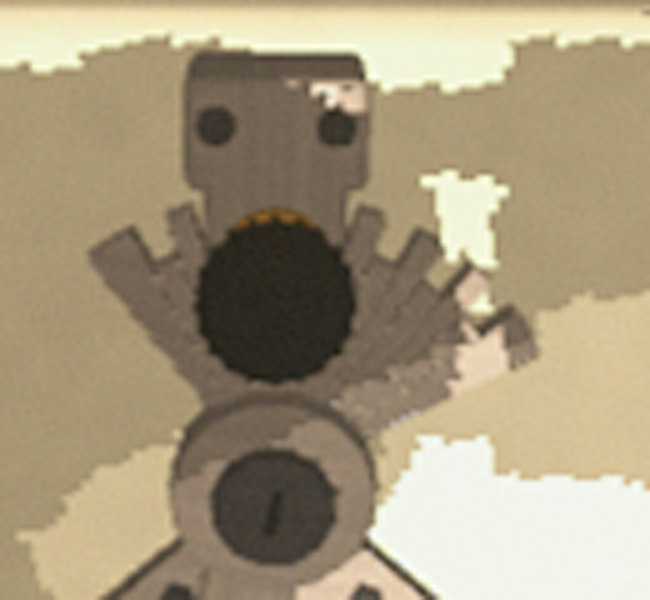

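>>> servo_tool --rows '[[[0.08, -0.03, -0.6, 0, 0, 0], [0, 0, -0.7, 0, 0, 0], [0, 0, -0.6, 0, 0, 0], [0, 0, -0.4, 0, 0, 0], [0, 0, -0.25, 0, 0, 0], [0, 0, 0, 0, 0, 0], [0, 0, 0, 0, 0, 0], [0, 0, 0, 0, 0, 0], [0, 0, 0, 0, 0, 0]]]'

```text
t: 4.53
tool_pos: [618.9, -39.8, 138.9]
tool_rot: [-0.0, 0.995, -0.095, 0.001]
ft_force: [-0.6, 0.5, -0.0]
gripper_width: 87.8
```

Run:
```python
from h import *
o=get_obs();print(o['t'],o['tool_pos'],o['ft_force'])
cv2.imwrite('pics/w3.png',read_camera('wrist')[:,:,::-1])
im=read_camera('side')[150:270,270:410,::-1];cv2.imwrite('pics/s3.png',cv2.resize(im,None,fx=5,fy=5,interpolation=cv2.INTER_CUBIC))
```

```text
4.5333 [618.89341461 -39.8268437  138.90462034] [-0.58294123  0.45964484 -0.00380035]
```

View pics/w3.png

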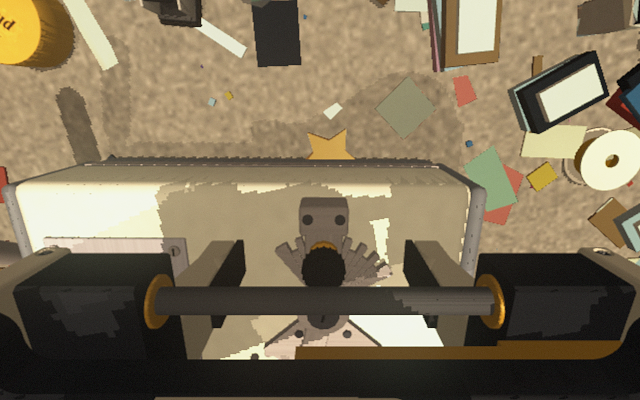

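View pics/s3.png

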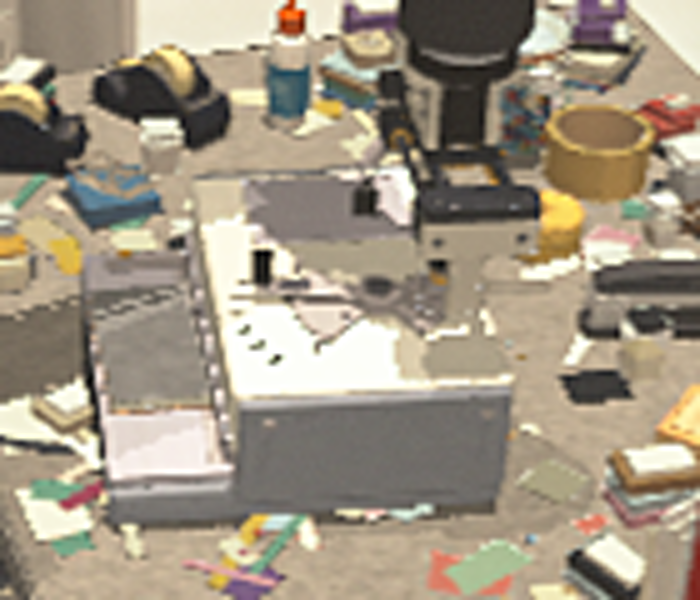

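Run:
```python
from h import *
im=cv2.imread('pics/w3.png');g=im.max(2)[235:300,290:360];cv2.imwrite('pics/w3z.png',cv2.resize(im[190:340,240:410],None,fx=4,fy=4,interpolation=cv2.INTER_CUBIC))
o=get_obs();C=cam('wrist',o)
for uv in[(323,264),(323,268)]:print(ray(C,uv,157.5))
```

```text
[625.52177804 -40.2730662  157.5       ]
[623.35474419 -39.85474957 157.5       ]
```

View pics/w3z.png

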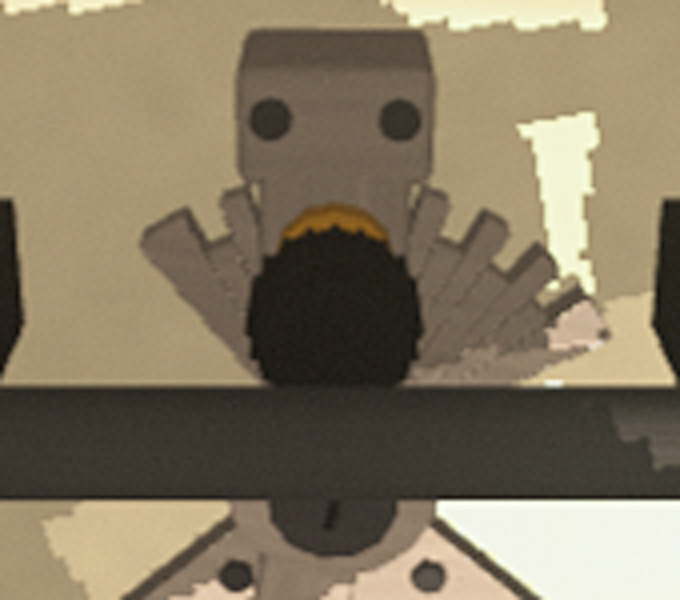

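>>> servo_tool --rows '[[[0.04, 0, 0, 0, 0, 0], [0, 0, 0, 0, 0, 0], [0, 0, 0, 0, 0, 0], [0, 0, 0, 0, 0, 0], [0, 0, 0, 0, 0, 0], [0, 0, 0, 0, 0, 0], [0, 0, 0, 0, 0, 0], [0, 0, 0, 0, 0, 0], [0, 0, 0, 0, 0, 0], [0, 0, 0, 0, 0, 0]]]' --jaw 1 --force 30

```text
t: 5.47
tool_pos: [619.3, -39.9, 137.8]
tool_rot: [-0.0, 0.995, -0.095, -0.0]
ft_force: [0.6, -0.1, -0.3]
gripper_width: 26.5
```

>>> servo_tool --rows '[[[0, 0, 0, 0, 0, 0], [0, 0, 0, 0, 0, 0], [0, 0, 0, 0, 0, 0], [0, 0, 0, 0, 0, 0]]]'

```text
t: 5.8
tool_pos: [619.4, -39.6, 137.8]
tool_rot: [-0.0, 0.995, -0.095, 0.0]
ft_force: [0.9, 2.6, -0.3]
gripper_width: 20.6
```

>>> servo_tool --rows '[[[0, 0, 0.1, 0, 0, 0], [0, 0, 0.1, 0, 0, 0], [0, 0, 0.1, 0, 0, 0], [0, 0, 0.1, 0, 0, 0], [0, 0, 0.08, 0, 0, 0], [0, 0, 0, 0, 0, 0], [0, 0, 0, 0, 0, 0], [0, 0, 0, 0, 0, 0]]]'

```text
t: 6.47
tool_pos: [619.3, -39.6, 149.9]
tool_rot: [-0.0, 0.995, -0.095, 0.0]
ft_force: [0.8, 5.1, -4.1]
gripper_width: 20.5
```

>>> servo_tool --rows '[[[0, 0, 0.06, 0, 0, 0], [0, 0, 0, 0, 0, 0], [0, 0, 0, 0, 0, 0], [0, 0, 0, 0, 0, 0]]]'

```text
t: 6.8
tool_pos: [619.2, -39.6, 150.0]
tool_rot: [-0.0, 0.995, -0.095, -0.0]
ft_force: [5.9, 3.7, -10.5]
gripper_width: 20.7
```

Run:
```python
from h import *
o=get_obs();print(o['t'],o['tool_pos'],o['ft_force'],o['gripper_width'])
cv2.imwrite('pics/w4.png',read_camera('wrist')[:,:,::-1][190:340,240:410].repeat(4,0).repeat(4,1))
im=read_camera('side')[150:270,270:410,::-1];cv2.imwrite('pics/s4.png',cv2.resize(im,None,fx=5,fy=5,interpolation=cv2.INTER_CUBIC))
```

```text
6.8 [619.17784286 -39.61289539 149.97308804] [  5.94232236   3.7455174  -10.52477699] 20.747978160273412
```

View pics/w4.png

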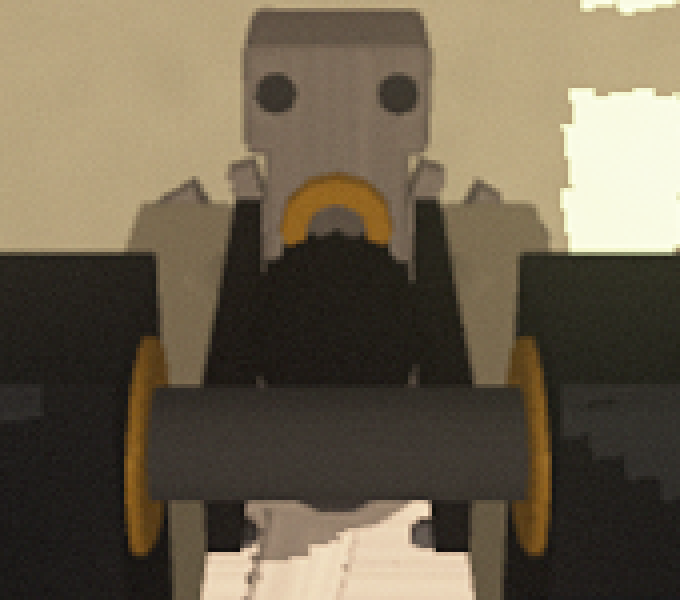

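View pics/s4.png

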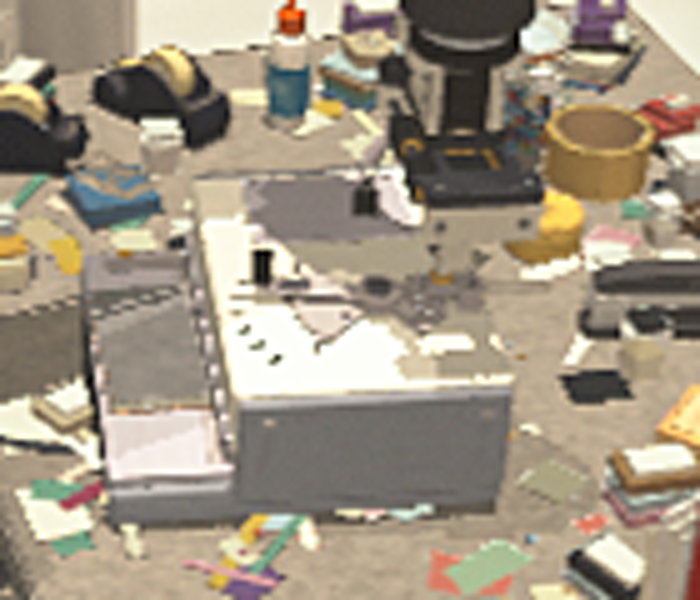

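>>> servo_tool --rows '[[[0, 0, -0.05, 0, 0, 0], [0, 0, 0, 0, 0, 0], [0, 0, 0, 0, 0, 0], [0, 0, 0, 0, 0, 0], [0, 0, 0, 0, 0, 0], [0, 0, 0.4, 0, 0, 0], [0, 0, 0.6, 0, 0, 0], [0, 0, 0.7, 0, 0, 0], [0, 0, 0.7, 0, 0, 0], [-0.6, 0.2, 0, 0, 0, -0.5], [-0.8, 0.3, 0, 0, 0, -0.5], [-0.8, 0.3, 0, 0, 0, -0.5], [-0.8, 0.3, 0, 0, 0, -0.5], [-0.8, 0.3, 0, 0, 0, -0.5], [-0.8, 0.22, 0, 0, 0, -0.5], [-0.1, 0, 0, 0, 0, 0], [0, 0, 0, 0, 0, 0], [0, 0, 0, 0, 0, 0], [0, 0, 0, 0, 0, 0]]]' --jaw 0.4

```text
t: 8.48
tool_pos: [502.6, 0.5, 210.5]
tool_rot: [-0.0, 0.98, -0.198, 0.0]
ft_force: [0.5, -0.5, 0.3]
gripper_width: 52.5
```

Run:
```python
from h import *
o=get_obs();print(o['t'],o['tool_pos'],o['tool_rot'],o['ft_force'],o['gripper_width'])
im=read_camera('wrist')[:,:,::-1].copy();C=cam('wrist',o)
print(proj(C,(500,1,151.5)))
cv2.imwrite('pics/w5.png',im)
im=read_camera('side')[150:270,270:410,::-1];cv2.imwrite('pics/s5.png',cv2.resize(im,None,fx=5,fy=5,interpolation=cv2.INTER_CUBIC))
```

```text
8.4833 [502.64546316   0.53052421 210.5274889 ] [-9.87296677e-05  9.80154647e-01 -1.98233961e-01  3.94498811e-04] [ 0.47704744 -0.45647295  0.27022458] 52.46773791247353
[325.6724192  221.68503393]
```

View pics/w5.png

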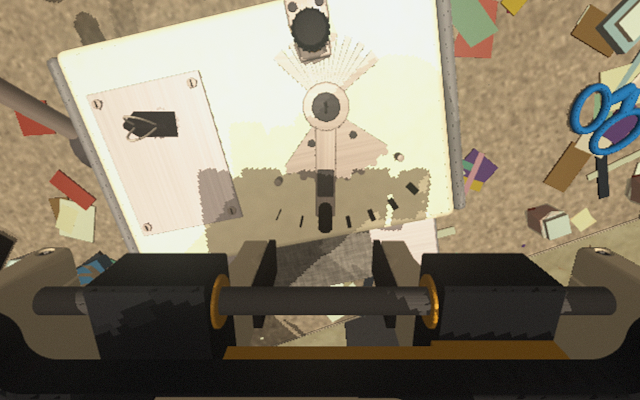

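View pics/s5.png

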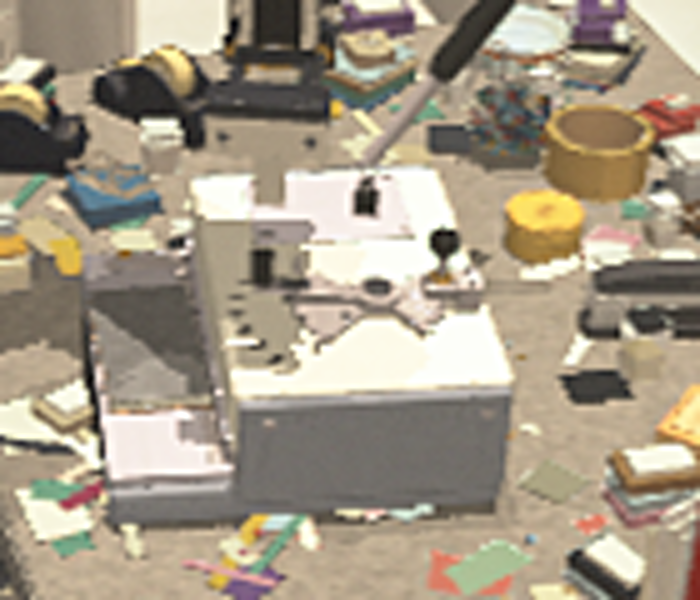

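>>> servo_tool --rows '[[[-0.08, 0.02, -0.6, 0, 0, 0], [0, 0, -0.8, 0, 0, 0], [0, 0, -0.8, 0, 0, 0], [0, 0, -0.6, 0, 0, 0], [0, 0, -0.35, 0, 0, 0], [0, 0, -0.15, 0, 0, 0], [0, 0, 0, 0, 0, 0], [0, 0, 0, 0, 0, 0], [0, 0, 0, 0, 0, 0]]]'

```text
t: 9.33
tool_pos: [500.5, 1.2, 128.4]
tool_rot: [-0.0, 0.98, -0.198, 0.001]
ft_force: [0.6, -0.4, -1.3]
gripper_width: 52.6
```

>>> servo_tool --rows '[[[0, 0, 0, 0, 0, 0], [0, 0, 0, 0, 0, 0], [0, 0, 0, 0, 0, 0], [0, 0, 0, 0, 0, 0], [0, 0, 0, 0, 0, 0], [0, 0, 0, 0, 0, 0], [0, 0, 0, 0, 0, 0], [0, 0, 0, 0, 0, 0]]]' --jaw 1 --force 15

```text
t: 10.0
tool_pos: [499.7, 1.0, 127.6]
tool_rot: [0.0, 0.98, -0.198, -0.0]
ft_force: [0.2, -0.9, 0.3]
gripper_width: 9.0
```

Run:
```python
from h import *
o=get_obs();print(o['t'],o['tool_pos'],o['tool_rot'],o['ft_force'],o['gripper_width'],o['q'])
cv2.imwrite('pics/w6.png',read_camera('wrist')[:,:,::-1])
```

```text
10.0 [499.73083436   1.00659142 127.56945167] [ 6.83104248e-05  9.80110734e-01 -1.98451362e-01 -4.09423282e-05] [ 0.18488794 -0.88372357  0.27663389] 9.018068000056209 [ 3.95983532e-01  1.62475417e-01 -5.04748667e-01  8.54539784e-05
 -9.03716686e-01  7.75204712e-01]
```

View pics/w6.png

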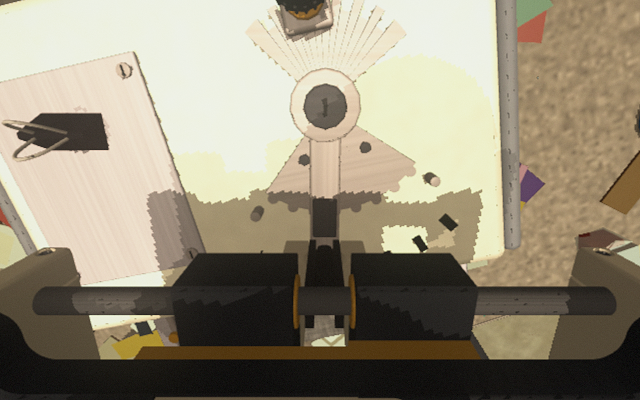

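>>> servo_tool --rows '[[[-0.041, -0.107, 0, 0, 0, 0.5], [-0.041, -0.107, 0, 0, 0, 0.5], [-0.034, -0.11, 0, 0, 0, 0.5], [-0.033, -0.109, 0, 0, 0, 0.5], [-0.026, -0.111, 0, 0, 0, 0.5], [-0.025, -0.112, 0, 0, 0, 0.5], [0, 0, 0, 0, 0, 0], [0, 0, 0, 0, 0, 0], [0, 0, 0, 0, 0, 0]]]'

```text
t: 10.8
tool_pos: [494.8, -15.1, 127.6]
tool_rot: [-0.0, 0.995, -0.095, -0.0]
ft_force: [-0.3, 1.1, 0.3]
gripper_width: 8.7
```

>>> servo_tool --rows '[[[-0.018, -0.113, 0, 0, 0, 0.5], [-0.018, -0.113, 0, 0, 0, 0.5], [-0.01, -0.114, 0, 0, 0, 0.5], [-0.01, -0.114, 0, 0, 0, 0.5], [-0.002, -0.115, 0, 0, 0, 0.5], [-0.002, -0.114, 0, 0, 0, 0.5], [0, 0, 0, 0, 0, 0], [0, 0, 0, 0, 0, 0], [0.006, -0.115, 0, 0, 0, 0.5], [0.006, -0.114, 0, 0, 0, 0.5], [0.014, -0.113, 0, 0, 0, 0.5], [0.014, -0.114, 0, 0, 0, 0.5], [0.022, -0.112, 0, 0, 0, 0.5], [0.022, -0.113, 0, 0, 0, 0.5], [0, 0, 0, 0, 0, 0], [0, 0, 0, 0, 0, 0], [0, 0, 0, 0, 0, 0]]]'

```text
t: 12.22
tool_pos: [495.6, -48.9, 127.6]
tool_rot: [-0.0, 0.994, 0.113, 0.0]
ft_force: [0.4, 4.4, -0.3]
gripper_width: 8.8
```

Run:
```python
from h import *
o=get_obs();print(o['t'],o['tool_pos'],o['tool_rot'],o['ft_force'],o['gripper_width'],o['q'])
d=np.array(o['tool_pos'])[:2]-[574.8,-31.1];print(np.hypot(*d),np.degrees(np.arctan2(d[1],d[0]))%360)
cv2.imwrite('pics/w7.png',read_camera('wrist')[:,:,::-1])
```

```text
12.2167 [495.56543517 -48.91942658 127.58716794] [-1.62783394e-04  9.93545582e-01  1.13433250e-01  2.19817161e-04] [ 0.38726379  4.44224458 -0.26408952] 8.790064975778186 [ 2.96788747e-01  1.59325185e-01 -5.08522423e-01 -3.05880965e-04
 -9.02457175e-01  1.50155294e+00]
81.21359632541247 192.6746359417006
```

View pics/w7.png

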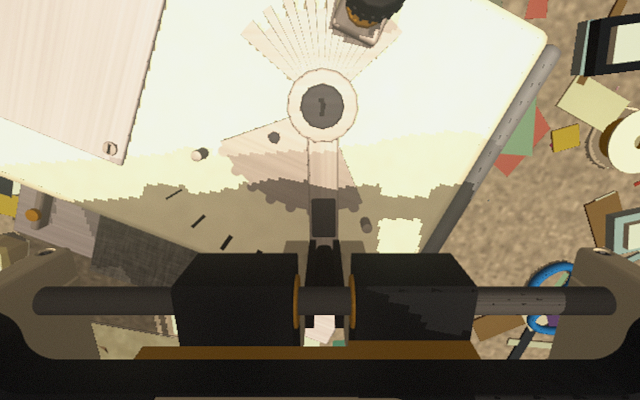

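>>> servo_tool --rows '[[[0, 0, 0, 0, 0, 0], [0, 0, 0, 0, 0, 0], [0, 0, 0, 0, 0, 0], [0, 0, 0, 0, 0, 0], [0, 0, 0.4, 0, 0, 0], [0, 0, 0.7, 0, 0, 0], [0, 0, 0.8, 0, 0, 0], [0, 0, 0.8, 0, 0, 0], [0, 0, 0.8, 0, 0, 0], [0, 0, 0, 0, 0, 0], [0, 0, 0, 0, 0, 0]]]' --jaw 0.4

```text
t: 13.18
tool_pos: [496.1, -49.4, 216.9]
tool_rot: [-0.0, 0.993, 0.114, 0.002]
ft_force: [0.5, -0.8, -0.5]
gripper_width: 52.4
```

Run:
```python
from h import *
o=get_obs();print(o['t'],o['tool_pos'],o['tool_rot'],o['ft_force'],o['gripper_width'])
im=read_camera('wrist')[:,:,::-1];cv2.imwrite('pics/w8.png',cv2.resize(im[0:260,200:500],None,fx=2.3,fy=2.3,interpolation=cv2.INTER_CUBIC))
im=read_camera('side')[150:270,270:410,::-1];cv2.imwrite('pics/s8.png',cv2.resize(im,None,fx=5,fy=5,interpolation=cv2.INTER_CUBIC))
```

```text
13.1833 [496.07021349 -49.41421157 216.88058452] [-1.39956982e-04  9.93470570e-01  1.14077834e-01  1.56681786e-03] [ 0.52161372 -0.83141494 -0.49991166] 52.420589020558545
```

View pics/w8.png

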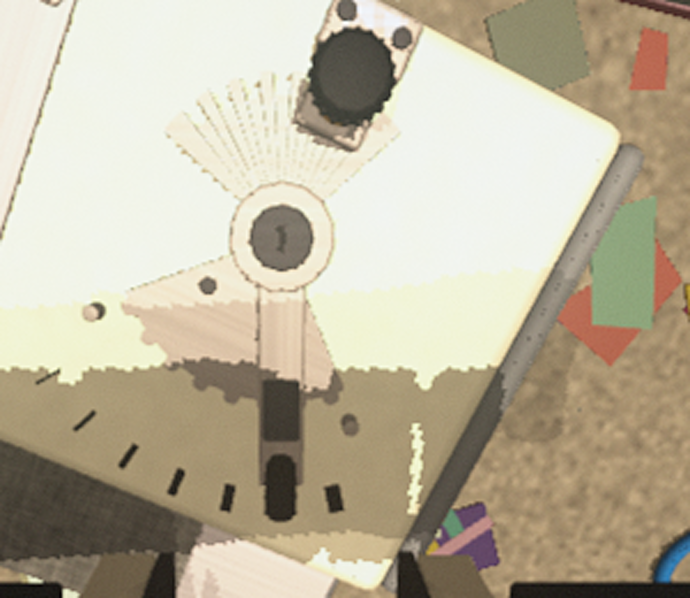

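View pics/s8.png

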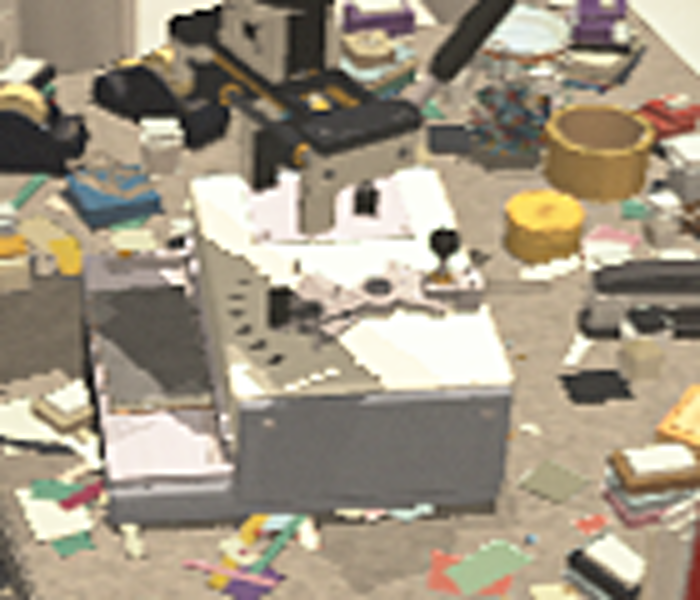

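>>> servo_tool --rows '[[[0.6, 0.05, 0, 0, 0, -0.7], [0.8, 0.07, 0, 0, 0, -0.9], [0.8, 0.07, 0, 0, 0, -0.9], [0.8, 0.07, 0, 0, 0, -0.9], [0.8, 0.07, 0, 0, 0, -0.9], [0.8, 0.06, 0, 0, 0, -0.9], [0.32, 0, 0, 0, 0, -0.8], [0, 0, 0, 0, 0, 0], [0, 0, -0.5, 0, 0, 0], [0, 0, -0.5, 0, 0, 0], [0, 0, -0.4, 0, 0, 0], [0, 0, -0.2, 0, 0, 0], [0, 0, 0, 0, 0, 0], [0, 0, 0, 0, 0, 0], [0, 0, 0, 0, 0, 0]]]' --jaw 1 --force 15

```text
t: 14.53
tool_pos: [618.7, -39.7, 175.8]
tool_rot: [-0.0, 0.996, -0.095, 0.0]
ft_force: [-0.7, -0.7, 0.7]
gripper_width: 0.5
```

Run:
```python
from h import *
o=get_obs();print(o['t'],o['tool_pos'],o['tool_rot'],o['ft_force'],o['gripper_width'])
cv2.imwrite('pics/w9.png',read_camera('wrist')[:,:,::-1])
im=read_camera('side')[150:270,270:410,::-1];cv2.imwrite('pics/s9.png',cv2.resize(im,None,fx=5,fy=5,interpolation=cv2.INTER_CUBIC))
```

```text
14.5333 [618.65818157 -39.67266362 175.79660525] [-1.71663359e-05  9.95511057e-01 -9.46441577e-02  4.68200996e-04] [-0.70767137 -0.7401139   0.65307007] 0.5237951639150396
```

View pics/w9.png

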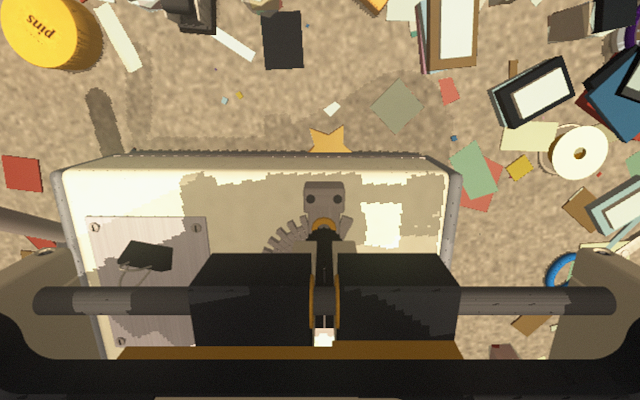

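View pics/s9.png

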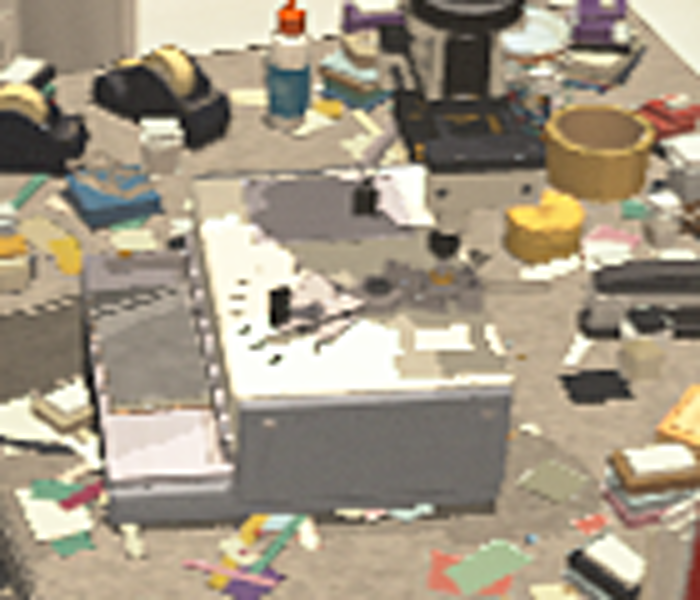

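>>> servo_tool --rows '[[[0, 0, -0.12, 0, 0, 0], [0, 0, -0.12, 0, 0, 0], [0, 0, -0.1, 0, 0, 0], [0, 0, -0.1, 0, 0, 0], [0, 0, -0.1, 0, 0, 0], [0, 0, -0.1, 0, 0, 0], [0, 0, -0.05, 0, 0, 0], [0, 0, 0, 0, 0, 0], [0, 0, 0, 0, 0, 0]]]'

```text
t: 15.38
tool_pos: [618.2, -39.7, 157.7]
tool_rot: [0.0, 0.995, -0.095, -0.0]
ft_force: [-0.4, 1.3, 1.7]
gripper_width: 0.5
```

>>> servo_tool --rows '[[[0, 0, -0.06, 0, 0, 0], [0, 0, 0, 0, 0, 0], [0, 0, 0, 0, 0, 0]]]'

```text
t: 15.63
tool_pos: [618.3, -39.7, 157.5]
tool_rot: [0.0, 0.996, -0.095, 0.0]
ft_force: [-3.8, 1.6, 10.5]
gripper_width: 0.2
```

>>> servo_tool --rows '[[[0, 0, -0.04, 0, 0, 0], [0, 0, 0, 0, 0, 0], [0, 0, 0, 0, 0, 0]]]'

```text
t: 15.88
tool_pos: [618.4, -39.8, 157.4]
tool_rot: [0.0, 0.996, -0.095, 0.001]
ft_force: [-6.9, 1.7, 15.5]
gripper_width: 0.3
```

>>> servo_tool --rows '[[[0, 0, 0.3, 0, 0, 0], [0, 0, 0.6, 0, 0, 0], [0, 0, 0.8, 0, 0, 0], [0, 0, 1, 0, 0, 0], [0, 0, 1, 0, 0, 0], [-0.5, 0, 1, 0, 0, 0], [-0.8, 0, 0.8, 0, 0, 0], [-0.8, 0, 0, 0, 0, 0], [-0.8, 0, 0, 0, 0, 0], [0, 0, 0, 0, 0, 0], [0, 0, 0, 0, 0, 0], [0, 0, 0, 0, 0, 0]]]'

```text
t: 16.88
tool_pos: [546.2, -39.6, 292.9]
tool_rot: [-0.0, 0.995, -0.095, 0.0]
ft_force: [0.8, 0.4, 0.7]
gripper_width: 0.7
```

Run:
```python
from h import *
o=get_obs();print(o['t'],o['tool_pos'],o['tool_rot'],o['ft_force'],o['gripper_width'])
im=read_camera('wrist')[:,:,::-1];cv2.imwrite('pics/w10.png',im);cv2.imwrite('pics/w10z.png',cv2.resize(im[60:260,220:420],None,fx=3,fy=3,interpolation=cv2.INTER_CUBIC))
im=read_camera('side')[150:270,270:410,::-1];cv2.imwrite('pics/s10.png',cv2.resize(im,None,fx=5,fy=5,interpolation=cv2.INTER_CUBIC))
```

```text
16.8833 [546.21454386 -39.64422515 292.9151798 ] [-4.83133452e-05  9.95493770e-01 -9.48266811e-02  2.29017032e-04] [0.81283513 0.40757943 0.69164167] 0.73111873271439
```

View pics/w10z.png

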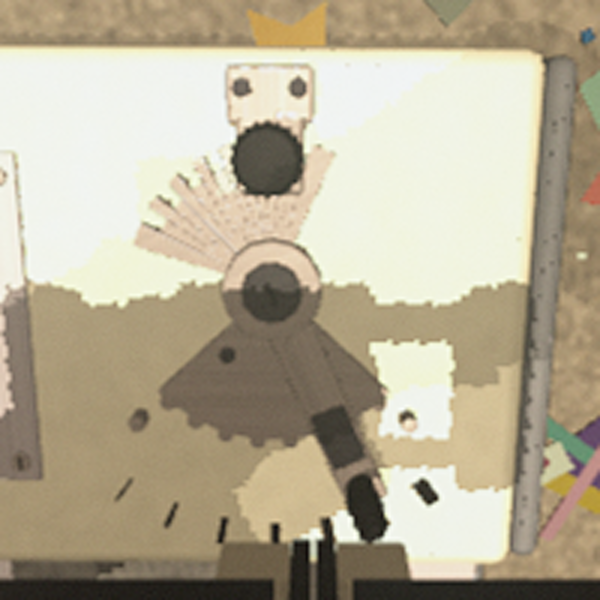

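View pics/s10.png

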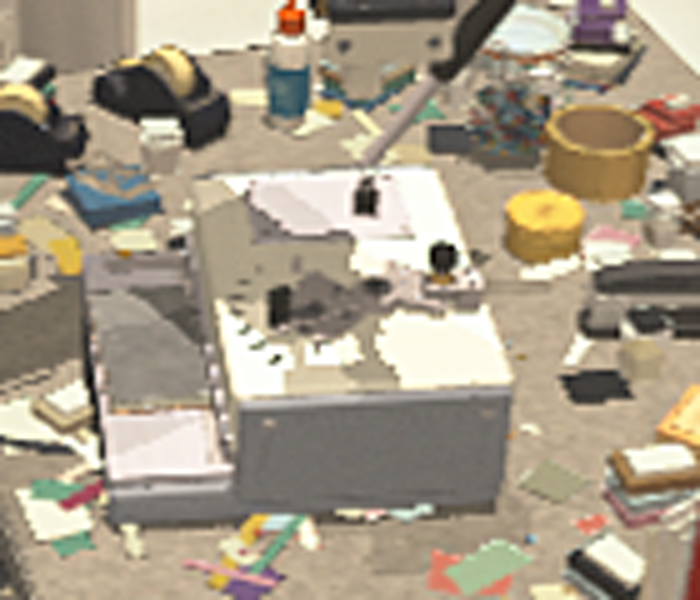

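Run:
```python
from h import *
a=cv2.imread('pics/side0.png');b=read_camera('side')[:,:,::-1].copy();cv2.imwrite('pics/side11.png',b)
s8=cv2.resize(cv2.imread('pics/s8.png'),(140,120),interpolation=cv2.INTER_AREA)
c=b.copy();c[150:270,270:410]=s8
for n,i in(('start',a),('out',c),('now',b)):
    w=255-i[188:212,350:368].max(2).astype(float);print(n);print(i[190:210,358].max(1), i[190:210,359].max(1))
cv2.imwrite('pics/cmp.png',np.hstack([cv2.resize(i[180:220,335:380],None,fx=5.5,fy=8,interpolation=cv2.INTER_NEAREST) for i in(a,c,b)]))
```

```text
start
[255 255 255 255 254 254 255 255 126  47  63  63  52  57  90 146 165 171
 128 114] [241 252 255 255 255 255 255 255 212  41  56  59  48  48  91 144 163 199
 133 127]
out
[254 255 255 255 249 174  45  51  59  50  39  67 128 125 122 138 191 218
 131 113] [237 249 254 255 254 215  51  54  61  46  48 114 183 171 153 137 178 219
 135 121]
now
[255 255 255 255 255 254 255 255 123  45  59  55  49  52  91 146 165 172
 128 112] [241 253 255 255 255 255 255 255 214  36  55  56  44  42  87 142 162 199
 132 123]
```

View pics/cmp.png

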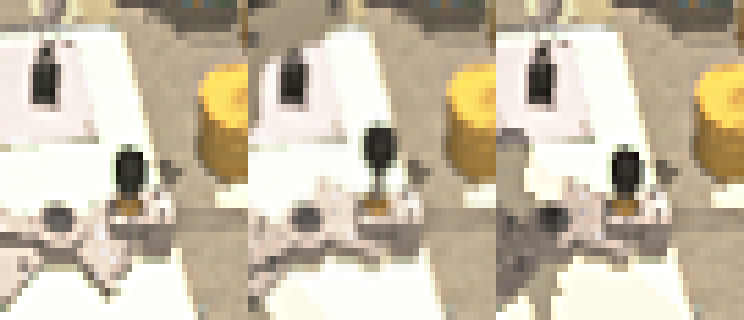

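The knob's pixel column now matches the start (home) picture to within noise, and differs from the "out" picture by about 3 px. The lever is on mark 6. I'm handing in.

```bash
python3 -c "
from rig import *
print(hand_in(), get_obs()['t'])"
```

```text
the job is handed in; nothing more can be done
the job is handed in; nothing more can be done
```

The binding punch is set for thick notebooks: the margin lever is in notch 6 and the lock knob is fully home. The job was handed in at about 17 s of robot time.

I pulled the knob up 12 mm to its stop and saw it stay out by itself. I then gripped the lever tab and moved it from notch 3 through 4 and 5 to 6. Finally I pushed the knob down with the closed fingers.

**Last checks:**
- **Lever:** the wrist picture shows the tab at the sixth mark, with five marks on its thin side and one on its thick side.
- **Knob:** it met a hard stop at z = 157.5 mm, which is the home height, with about 15 N on it. In the side picture it looks the same as at the start.
- **Arm:** it was about 135 mm above the knob's home height, touching nothing, when I handed in.
- **Bystanders:** the bulldog clip looks unmoved in the side pictures. The gripper went near nothing else loose, and I did not measure the other items' positions.

**Disagreement:** the cameras differed by several mm in x on where the knob stands: 614–616 mm from the top and side, 618–621 mm from the wrist. I gripped it at about 619 mm, and the opening read 20.6 mm on the 22 mm head. Neither caused trouble.

I did not test the lock by pushing on the lever afterwards.

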